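# Sift the wooden balls out of the tipping bowl past a held card

### The arm

A 7-joint arm with a two-finger parallel gripper is mounted at the origin on the work surface. World frame = base frame: x ahead of the robot, y to its left, z up, the work surface at z = 0. Lengths are in mm, angles in rad, forces in N, time in s.
With the tool pointing down it reaches from about 400 to 850 mm from the base axis. Payload 4.4 kg.
Tool frame: the origin (TCP) lies midway between the tips of the shut fingers; the grasp point (between the pads) lies 19 mm behind it; z points along the fingers, y is the direction in which the jaws open and shut (so a half turn about z gives the same grasp; the last joint's range is limited). The gripper opens to 94 mm and grips with 3 to 60 N. Pads are 16 mm wide; open, the fingers measure 119 mm over their backs; the gripper's body (75 mm by 177 mm) begins 78 mm behind the grasp point.
Start: joints at [-1.347, 0.628, 0.038, 1.517, -0.027, 0.996, -0.02], TCP at [185.719, 622.918, 205.478] pointing down, gripper open.
Joint ranges: [-3.06, 3.06], [-0.37, 2.12], [-1.25, 1.32], [0.18, 2.47], [-1.1, 4.24], [0.23, 1.98], [-2.94, 2.94]. Speed limits (rad/s): [2.57, 2.57, 3.14, 3.14, 3.14, 3.14, 3.14].

### API

Orientations are given as a unit quaternion [x, y, z, w].
In Python, from bench import manip gives the robot as it stands.
- The arm moves only by the shell command python3 -m handwheel 'ROWS'. ROWS is JSON, a list of rows, each a list of 5 numbers: the shift along the world's x, y, z in cm, then the turn about the world's z in rad, then the opening, from 0 (shut) to 1 (fully open). A call has 1 to 5 rows; each row is the pose to reach, as a shift and turn from the pose commanded when the call began; what a row does not reach only later rows make up. A row lasts 1/10 s, in which the tool goes at most 50 mm and 8.59 degrees, less where a joint would pass 70% of its speed; a pose out of reach is approached as far as the arm can. A call with a gripper value outside its range is refused whole. The fingers move at their own pace and stop on an object; the grip force is fixed at half the most. Time passes only in rows, so rows that repeat a pose let the fingers close. It gives the time, the measured TCP pose, the force and the opening at its end, in the units of the state.
- manip.get_obs(): the state, without advancing time (a new reading comes with each control period).
- manip.snapshot(name): name is "scene" or "top" or "wrist"; returns the picture (384x512x3 uint8, red, green, blue); there is no depth.
- manip.get_calibration(name): a dict with "K" (3x3 intrinsics, pixels), "dist_coeffs" ([k1, k2, p1, p2, k3] as OpenCV has them; the pictures are not rectified), "R" (3x3) and "t" (3): a world point X has camera coordinates R X + t. Camera axes: x right, y down, z forward; pixel columns grow to the right and rows downward; lengths in mm; the calibration is good to about 2 mm. A picture is of the moment at which its call begins: read the wrist's pose just before it. get_calibration takes no time and is no camera call; for the wrist camera it gives the pose at the moment of the call.
- manip.close_job(): hands the job in, once; it reports no verdict.
The state is a dict: "time_s": time; "qpos": joint angles; "qvel": joint speeds; "tau": joint torques, N m; "ee_pos": TCP position; "ee_rot": TCP orientation; "ft_force": force on the tool from outside, world axes, zero at the start; "ft_torque": the same for the moment, N m; "opening": opening from 0.0 (shut) to 1.0 (fully open).
Only numpy, scipy, OpenCV 4.12 (cv2) and the standard library are available. Lean on these libraries where they do the work, as an engineer would, in place of code of your own. Each camera call takes 0.05 s, during which the arm holds its last target.

### The job

Pick up the grey card by its handle and lay it flat on the rim of the sprung tipping bowl so that it covers the bowl except for a gap at the pouring side, wide enough for the little wooden balls but not for the mineral block. Keeping hold of the card, use it to press the bowl over, the card staying flat on the rim, until all three balls have left through the gap into the tin while the block stays in the bowl. Then let the bowl come back level, lay the card flat on the bare table, handle up, and let go, leaving the other things alone.

Things in the scene. Friction and masses are not known exactly. Their poses are not given: they have to be found in the camera images.
- card: Grey card 140 (x) x 200 (y) x 4 mm, 0.16 kg, flat on the table on either side of the stand. Origin: centre of the underside, z up; -x: towards its front edge (70 mm off), which is to face the gap. Upright wooden handle plate on top, 12 mm thick (x), 80 mm long (y), 4 to 49 mm above the underside, centred at x = -35 mm, y = 0.
- bowl_mouth (a point): Centre of the mouth of the square steel bowl, in the rim plane, turning with the bowl: z out of the mouth, -x to the pouring lip (roughly at the robot), y along the hinge. Mouth inside 210 (x) x 184 (y) mm, walls 4 mm, rim 195 mm above the table when level, flat floor 58 mm below the rim. The pouring wall slopes 30 degrees, so balls roll out over its lip at 0.6 to 0.7 rad of tilt.
- bowl_lip (a point): Middle of the straight pouring lip (edge of the rim at -x), 105 mm from the mouth's centre; same axes as bowl_mouth. A gap of 72 to 88 mm along the rim plane between the lip and the card's front edge passes the balls and holds back the block (card origin then 37 to 53 mm on the +x side of the mouth's centre); 76 is good.
- bowl_hinge (a point): The bowl's hinge axis, fixed on the steel stand: runs along this point's y, 165 mm above the table, 60 mm behind (+x of) the mouth's centre and 30 mm below the rim plane. z up, -x the pouring direction. The stand's two uprights (26 x 12 mm) are 132 mm to either side of it and end 179 mm above the table, below the rim.
- bowl (a joint): Tilt of the bowl in rad: 0 level (its rest stop), growing as the pouring lip goes down, stop at 0.80. A spring holds it level and brings it back when let go; pressing it over needs about 5 to 11 N on the front half of the rim.
- tin: Open aluminium tin 260 (x) x 190 (y) x 55 mm high, walls 4 mm, on the table below the pouring lip. Origin: centre of its underside. 0.6 kg, loose.
- block: Drum-shaped pale mineral block, 50 mm diameter, 50 mm high, standing in the back of the bowl. Origin: centre of its underside. It must stay in the bowl.
- ball0_center (a point): Centre of a plain wooden ball, 34 mm diameter, lying in the bowl in front of the block at the start.
- ball1_center (a point): Centre of a plain wooden ball, 34 mm diameter, lying in the bowl in front of the block at the start.
- ball2_center (a point): Centre of a plain wooden ball, 34 mm diameter, lying in the bowl in front of the block at the start.
- scoop: Bystander: yellow plastic feeding scoop 175 mm long, lying on the other side of the stand from the card. Origin: on the table below its middle.
- ringtoy: Bystander: wooden ring toy, 90 mm across, 16 mm high, lying beyond the stand. Origin: centre of underside.
- glassbowl: Bystander: small green glass bowl, 100 mm across, 45 mm high, beyond the stand. Origin: centre of underside.

How it is judged (in metres and radians):
On the way, in this order (a step that is already met when the one before it is completed fails the run):
1. the held card lies flat over the level bowl, its front edge short of the pouring lip (z of card in the frame of bowl_mouth between -0.012 and 0.015 m and x of card in the frame of bowl_mouth between 0.02 and 0.07 m and y of card in the frame of bowl_mouth between -0.04 and 0.04 m and angle between the z axis of card and the z axis of bowl_mouth, either way round below 0.2 rad and contact force between the fingers and card above 1 N and value of joint bowl below 0.2 rad), for 0.1 s.
2. the bowl is tipped with the held card still flat on its rim (z of card in the frame of bowl_mouth between -0.012 and 0.015 m and x of card in the frame of bowl_mouth between 0.02 and 0.07 m and y of card in the frame of bowl_mouth between -0.04 and 0.04 m and angle between the z axis of card and the z axis of bowl_mouth, either way round below 0.2 rad and contact force between the fingers and card above 1 N and value of joint bowl above 0.4 rad), for 0.1 s.
3. all three balls are in the tin while the held card is still flat on the rim of the tipped bowl (z of card in the frame of bowl_mouth between -0.012 and 0.015 m and x of card in the frame of bowl_mouth between 0.02 and 0.07 m and y of card in the frame of bowl_mouth between -0.04 and 0.04 m and angle between the z axis of card and the z axis of bowl_mouth, either way round below 0.2 rad and contact force between the fingers and card above 1 N and x of ball0_center in the frame of tin between -0.126 and 0.126 m and y of ball0_center in the frame of tin between -0.091 and 0.091 m and z of ball0_center in the frame of tin between 0 and 0.055 m and x of ball1_center in the frame of tin between -0.126 and 0.126 m and y of ball1_center in the frame of tin between -0.091 and 0.091 m and z of ball1_center in the frame of tin between 0 and 0.055 m and x of ball2_center in the frame of tin between -0.126 and 0.126 m and y of ball2_center in the frame of tin between -0.091 and 0.091 m and z of ball2_center in the frame of tin between 0 and 0.055 m and value of joint bowl above 0.3 rad), for 0.1 s.
At the end, for the whole second after the job is handed in: All three balls lie in the tin; the block lies in the bowl, below its rim; the bowl is level again (within 0.05 rad); the card lies flat on the table, handle up (within 0.06 rad, underside within 8 mm of the table); all at rest (x of ball0_center in the frame of tin between -0.126 and 0.126 m and y of ball0_center in the frame of tin between -0.091 and 0.091 m and z of ball0_center in the frame of tin between 0 and 0.055 m and x of ball1_center in the frame of tin between -0.126 and 0.126 m and y of ball1_center in the frame of tin between -0.091 and 0.091 m and z of ball1_center in the frame of tin between 0 and 0.055 m and x of ball2_center in the frame of tin between -0.126 and 0.126 m and y of ball2_center in the frame of tin between -0.091 and 0.091 m and z of ball2_center in the frame of tin between 0 and 0.055 m and z of block in the frame of bowl_mouth below 0 m and x of block in the frame of bowl_mouth between -0.105 and 0.105 m and y of block in the frame of bowl_mouth between -0.1 and 0.1 m and linear speed of each of card, block, tin, ball0, ball1, ball2 below 0.03 m/s and value of joint bowl below 0.05 rad and height (world z) of card below 0.008 m and angle between card's own z axis and vertical below 0.06 rad); the robot touches nothing.
It fails at once if the mineral block leaves the bowl (distance between block and bowl_mouth above 0.16 m).
It fails at once if a bystander is pushed more than 30 mm (distance of any of scoop, ringtoy, glassbowl from where it was at the start of the episode above 0.03 m).
It fails at once if the tin is pushed more than 40 mm (distance of tin from where it was at the start of the episode above 0.04 m).
It also fails if it takes over 67 s, if anything falls off the work surface, if the arm or the gripper's body presses on something with over 40 N, if the wrist force passes 120 N, or if a joint passes its speed limit or range.

## Working session

There is one attempt and no reset: what is moved stays moved. The work goes in short steps, Python scripts to look and compute and a shell command to move; the robot and the scene stay as the last step left them, time stands still between calls to the robot, and variables do not carry over. Pictures are saved under pics/ and viewed, and the job is handed in when it is done.

```bash
ls; mkdir -p pics
cat > h.py <<'E'
import numpy as np, cv2
from bench import manip
def snap(n,f):
    c=manip.get_calibration(n); im=manip.snapshot(n); cv2.imwrite('pics/'+f+'.png',im[:,:,::-1]); np.savez('pics/'+f+'.npz',**{k:np.array(c[k]) for k in('K','dist_coeffs','R','t')}); return im
def ray(f,uv,z):
    c=np.load('pics/'+f+'.npz'); uv=np.array(uv,float).reshape(-1,1,2)
    p=cv2.undistortPoints(uv,c['K'],c['dist_coeffs']).reshape(-1,2)
    d=np.c_[p,np.ones(len(p))]@c['R']; C=-c['R'].T@c['t'].ravel()
    z=np.broadcast_to(z,len(d)); return C+d*((z-C[2])/d[:,2])[:,None]
def proj(f,X):
    c=np.load('pics/'+f+'.npz'); return cv2.projectPoints(np.array(X,float).reshape(-1,3),cv2.Rodrigues(c['R'])[0],c['t'].ravel(),c['K'],c['dist_coeffs'])[0].reshape(-1,2)
def crop(f,x0,y0,x1,y1,s,o):
    im=cv2.imread('pics/'+f+'.png')[y0:y1,x0:x1]; cv2.imwrite('pics/'+o+'.png',cv2.resize(im,None,fx=s,fy=s,interpolation=cv2.INTER_CUBIC))
E
python3 - <<'E'
from h import *
for n in('scene','top','wrist'): snap(n,n+'0')
o=manip.get_obs(); print({k:np.round(v,3) for k,v in o.items()})
E
```

```text
pics
{'time_s': np.float64(0.15), 'qpos': array([-1.347,  0.629,  0.038,  1.518, -0.027,  0.996, -0.02 ]), 'qvel': array([ 0.   , -0.002, -0.001, -0.003, -0.001,  0.001, -0.001]), 'tau': array([ 1.0000e-03, -5.5009e+01,  1.1450e+00, -1.8682e+01, -5.2000e-02,
        2.1000e-02,  0.0000e+00]), 'ee_pos': array([185.583, 622.453, 204.805]), 'ee_rot': array([ 0.144,  0.99 , -0.001, -0.   ]), 'ft_force': array([-0.245, -0.262,  0.068]), 'ft_torque': array([-0.072,  0.02 , -0.006]), 'opening': np.float64(1.0)}
```

View pics/scene0.png

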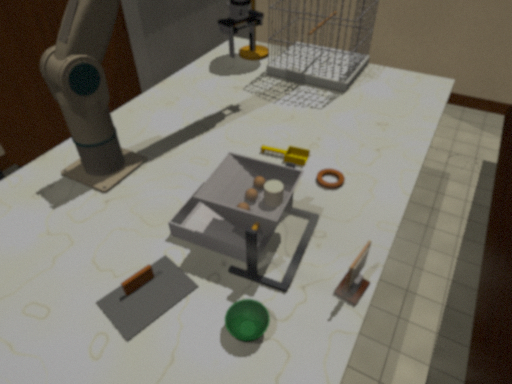

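View pics/top0.png

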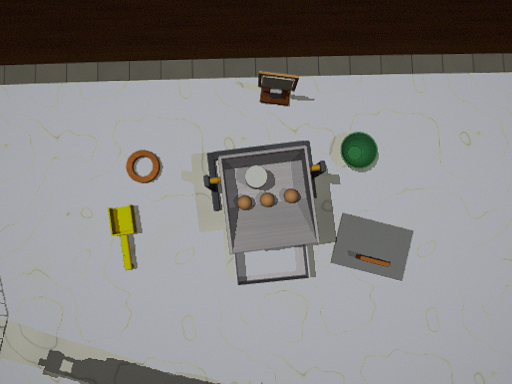

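View pics/wrist0.png

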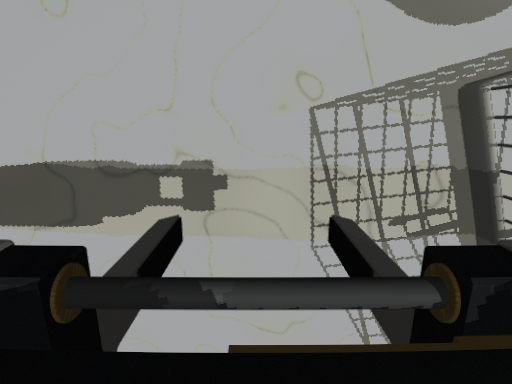

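The top view shows the bowl around (268,200), the card around (372,247) with its handle at about (370,259), the scoop at (124,235) and the ring at (143,167). The glass bowl is at (359,150). I'll enlarge it.

Run:
```python
from h import *
crop('top0',200,135,340,295,4,'c1'); crop('top0',320,205,425,290,7,'c2')
c=np.load('pics/top0.npz');print(-c['R'].T@c['t'].ravel(),c['K'],c['dist_coeffs'])
c=np.load('pics/scene0.npz');print(-c['R'].T@c['t'].ravel())
```

```text
[560.82004125   5.04362649 958.37854778] [[350.62230966   0.         252.68415656]
 [  0.         350.62230966 194.92046686]
 [  0.           0.           1.        ]] [-0.02171725  0.          0.          0.          0.        ]
[ 966.17571219 -665.46878389  814.64560665]
```

View pics/c1.png

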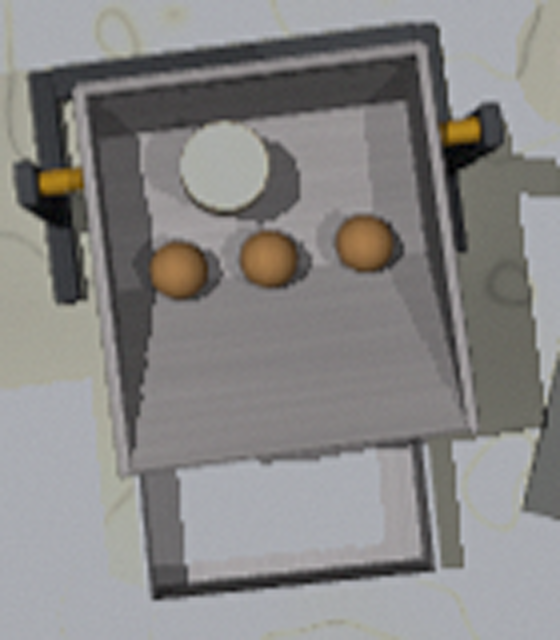

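View pics/c2.png

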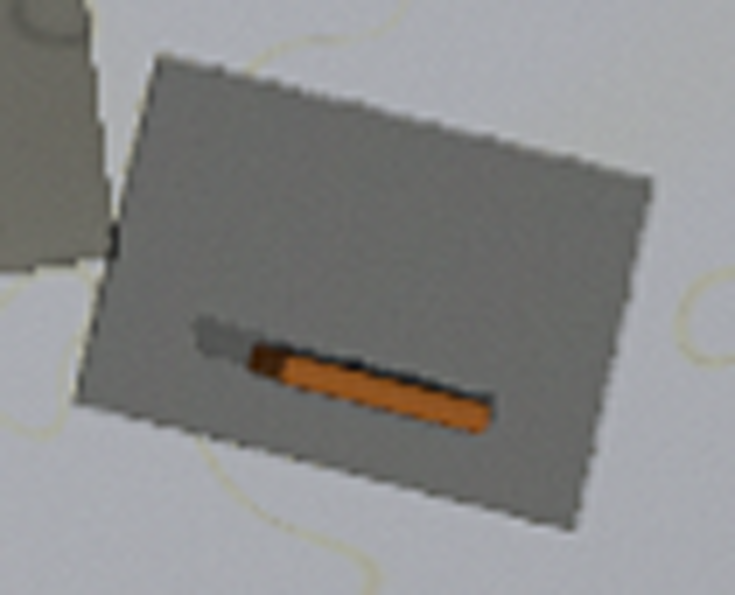

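Run:
```python
from h import *
def fit(P,f,uv,z,w):
    # P 2D model pts, fit rigid
    X=ray(f,uv,z)[:,:2]; P=np.array(P,float)
    a=P-P.mean(0); b=X-X.mean(0)
    th=np.arctan2((a[:,0]*b[:,1]-a[:,1]*b[:,0]).sum(),(a*b).sum())
    R=np.array([[np.cos(th),-np.sin(th)],[np.sin(th),np.cos(th)]]); t=X.mean(0)-R@P.mean(0)
    print(w,'pos',t.round(1),'yaw',round(th,4),'res',(X-(P@R.T+t)).round(1).tolist()); return t,R
o=np.array
b=o([(75,90),(430,42),(476,432),(120,475)])/4+[200,135]
X=ray('top0',b,195);print([np.linalg.norm(X[i]-X[i-1]).round(1) for i in range(4)])
fit([(109,96),(109,-96),(-107,-96),(-107,96)],'top0',b,195,'bowl')
c=o([(157,53),(653,178),(577,530),(76,404)])/7+[320,205]
X=ray('top0',c,4);print([np.linalg.norm(X[i]-X[i-1]).round(1) for i in range(4)])
t,R=fit([(70,100),(70,-100),(-70,-100),(-70,100)],'top0',c,4,'card')
print('handle',R@[-35,0]+t)
hh=o([(283,358),(490,418)])/7+[320,205]; print('handle top ends',ray('top0',hh,49))
tin=o([(432,570),(153,598)])/4+[200,135]; print(ray('top0',tin,55))
print('balls',ray('top0',o([(180,270),(268,258),(364,243)])/4+[200,135],155),ray('top0',[(225/4+200,166/4+135)],187))
```

```text
[np.float64(211.1), np.float64(197.1), np.float64(214.8), np.float64(194.2)]
bowl pos [593.8 -36.9] yaw 0.0924 res [[-3.4, 1.6], [0.4, -3.2], [1.4, -0.3], [1.6, 1.9]]
[np.float64(139.5), np.float64(200.2), np.float64(139.7), np.float64(200.5)]
card pos [ 467.7 -324.8] yaw -0.2726 res [[0.1, 0.4], [-0.3, 0.4], [-0.3, -0.6], [0.4, -0.2]]
handle [ 433.98366941 -315.37920418]
handle top ends [[ 448.35823459 -277.10007617   49.        ]
 [ 423.95202604 -353.11542459   49.        ]]
[[ 399.10098115 -138.38633536   55.        ]
 [ 386.75118124   39.99224291   55.        ]]
balls [[591.27159439  15.89193139 155.        ]
 [596.76309871 -34.74091416 155.        ]
 [603.86273581 -90.14620036 155.        ]] [[646.86767525 -10.92961809 187.        ]]
```

```bash
cat >> h.py <<'E'
def bowlpts(p,yaw):
    m=np.array([(109,96),(109,-96),(-105,-96),(-105,96),(105,92),(105,-92),(-105,-92),(-105,92)],float)
    c,s=np.cos(yaw),np.sin(yaw)
    return np.c_[m@np.array([[c,s],[-s,c]])+p,np.full(8,195.)]
E
python3 - <<'E'
from h import *
p=np.array([593.8,-36.9]);yaw=.0924
for n,s,w in(('top0',4,(200,135,340,295)),('scene0',4,(160,140,330,290))):
    u=proj(n,bowlpts(p,yaw)); x0,y0,x1,y1=w
    im=cv2.resize(cv2.imread(f'pics/{n}.png')[y0:y1,x0:x1],None,fx=s,fy=s,interpolation=cv2.INTER_CUBIC)
    for k in(0,4):
        cv2.polylines(im,[((u[k:k+4]-[x0,y0]+.5)*s).round().astype(int)],True,(0,255,0),1)
    cv2.imwrite(f'pics/ov_{n}.png',im)
E
```

```text
(no output)
```

View pics/ov_top0.png

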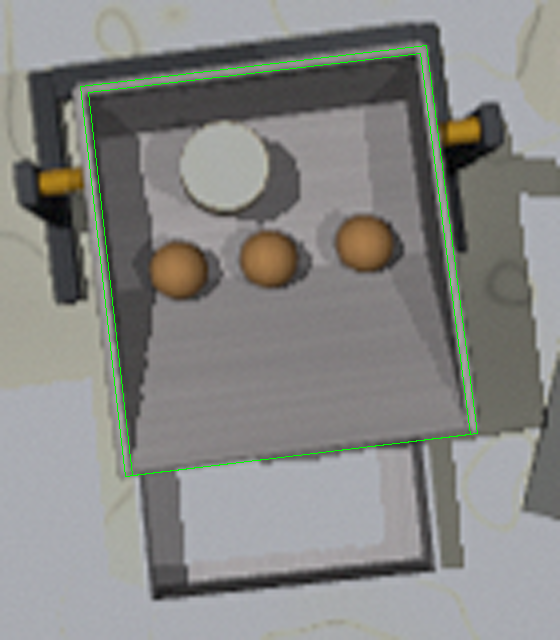

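View pics/ov_scene0.png

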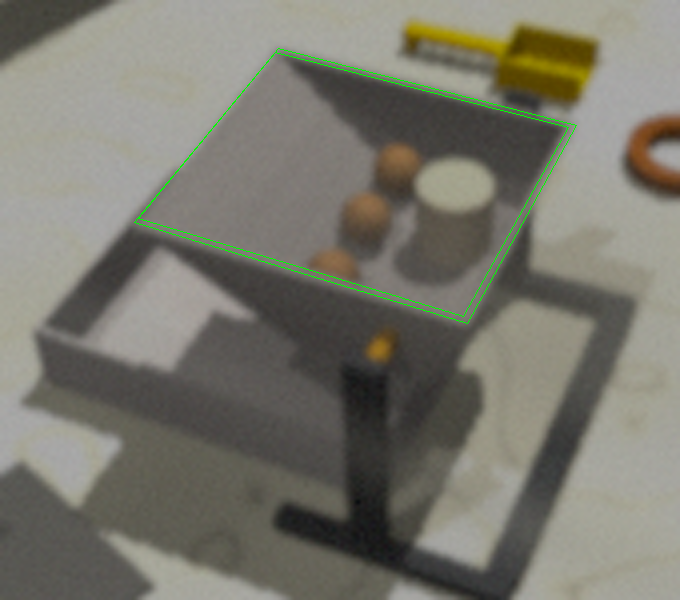

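```bash
python3 -m handwheel '[[4,-3,3,0,1],[8,-6,6,0,1],[12,-9,9,0,1],[16,-13,12,0,1],[18,-18,14,0,1]]'
```

```text
time_s: 0.65
ee_pos: [346.7, 476.4, 328.2]
ee_rot: [0.145, 0.989, 0.0, 0.0]
ft_force: [0.1, 0.4, 0.1]
opening: 0.999
```

The overlays match the rim in both views to within 1–2 px (2–4 mm). I'm moving across to the card.

```bash
python3 -m handwheel '[[2,-4.5,0,0,1],[4,-9,0,0,1],[6,-13.5,0,0,1],[8,-18,0,0,1],[9,-22,0,0,1]]'; python3 -m handwheel '[[0.5,-4.5,0,0,1],[1,-9,0,0,1],[1,-13.5,0,0,1],[1,-18,0,0,1],[1,-22,0,0,1]]';python3 -m handwheel '[[-1,-4.5,0,0,1],[-2,-9,0,0,1],[-2.5,-13.5,-1,0,1],[-3,-18,-3,0,1],[-3,-22,-5,0,1]]'
```

```text
time_s: 1.15
ee_pos: [436.0, 254.2, 327.3]
ee_rot: [0.146, 0.989, -0.0, 0.0]
ft_force: [0.9, 0.3, 0.3]
opening: 0.999
time_s: 1.65
ee_pos: [444.1, 34.8, 327.4]
ee_rot: [0.145, 0.989, -0.0, -0.0]
ft_force: [-0.3, 0.4, -0.3]
opening: 0.998
time_s: 2.15
ee_pos: [413.9, -185.0, 277.2]
ee_rot: [0.145, 0.989, -0.0, 0.001]
ft_force: [0.2, 0.7, -0.4]
opening: 1.002
```

```bash
python3 -m handwheel '[[0.8,-4,-2,0,1],[1.6,-8.5,-4,0,1],[2.1,-13,-7.5,0.016,1],[2.1,-13,-7.5,0.016,1],[2.1,-13,-7.5,0.016,1]]'
python3 - <<'E'
from h import *
o=manip.get_obs();print(o['ee_pos'],o['ee_rot'])
snap('wrist','w1'); snap('top','t1')
u=proj('w1',[[433.98,-315.4,49],o['ee_pos']]);print(u)
E
```

```text
time_s: 2.65
ee_pos: [434.4, -313.3, 200.9]
ee_rot: [0.138, 0.99, 0.0, -0.002]
ft_force: [0.2, 0.9, 0.6]
opening: 0.999
[ 434.35207782 -313.3492301   200.94064323] [ 1.37862466e-01  9.90449919e-01  4.66695923e-04 -1.63737607e-03]
[[253.52342984 181.53754988]
 [255.56739289 228.05875843]]
```

View pics/w1.png

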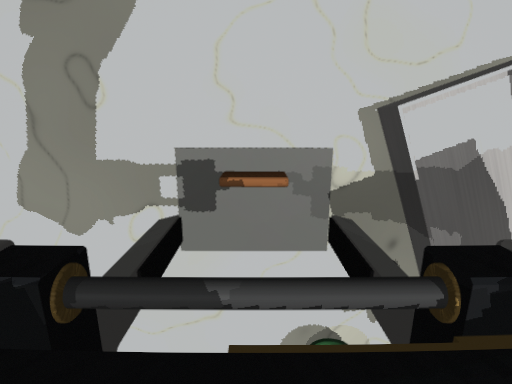

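The handle spans columns 220–288 at about row 182, where it was predicted, and it is square to the jaws. I'm descending so the jaws straddle its 80 mm length, which lets the card pivot about the hinge direction.

```bash
python3 -m handwheel '[[0,-0.2,-4,0,1],[0,-0.2,-8,0,1],[0,-0.2,-12,0,1],[0,-0.2,-14,0,1],[0,-0.2,-14,0,1]]'
python3 - <<'E'
from h import *
snap('wrist','w2');snap('scene','s2'); crop('s2',80,180,240,340,4,'s2c')
E
```

```text
time_s: 3.25
ee_pos: [435.3, -311.9, 61.2]
ee_rot: [0.135, 0.991, 0.001, -0.001]
ft_force: [-0.6, 1.0, -0.0]
opening: 0.998
```

View pics/w2.png

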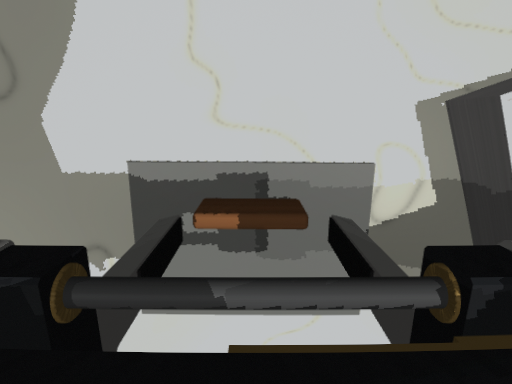

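View pics/s2c.png

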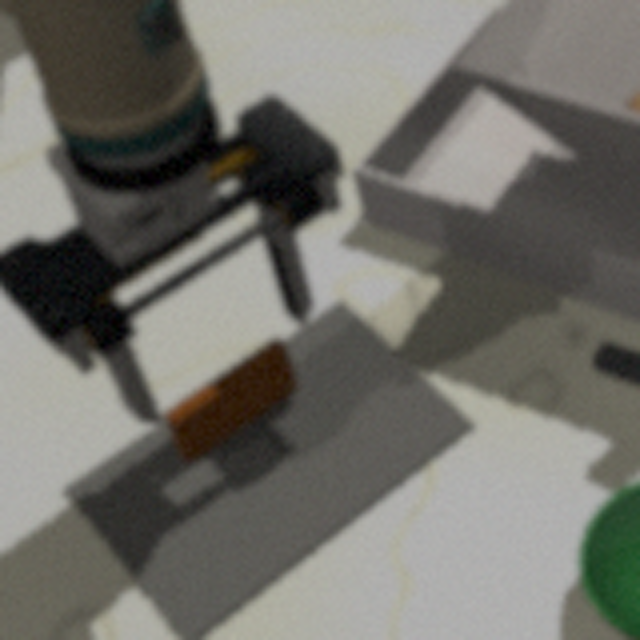

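The handle is centred at column 250 and the jaws at 255, so I'm shifting about 3.5 mm in −y.

```bash
python3 -m handwheel '[[-0.1,-0.35,0,0,1],[-0.1,-0.35,-2,0,1],[-0.1,-0.35,-4,0,1],[-0.1,-0.35,-5,0,1],[-0.1,-0.35,-5,0,1]]'
python3 - <<'E'
from h import *
snap('wrist','w3');o=manip.get_obs();print(o['ee_pos'],o['ft_force'])
E
```

```text
time_s: 3.85
ee_pos: [434.6, -318.3, 12.4]
ee_rot: [0.136, 0.991, 0.0, -0.0]
ft_force: [-0.3, -0.1, -0.5]
opening: 0.999
[ 434.92288863 -318.60851441   12.92011826] [-0.28302211 -0.11176441  0.92161189]
```

View pics/w3.png

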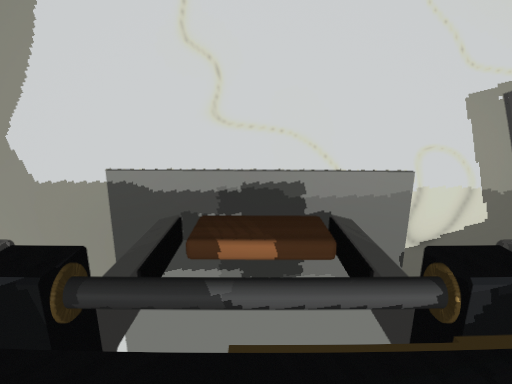

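```bash
python3 -m handwheel '[[-0.1,0.3,-0.3,0,1],[-0.1,0.3,-0.3,0,1],[-0.1,0.3,-0.3,0,1]]'; python3 -m handwheel '[[0,0,0,0,0.8],[0,0,0,0,0.8],[0,0,0,0,0.7],[0,0,0,0,0.7],[0,0,0,0,0.7]]'
```

```text
time_s: 4.2
ee_pos: [434.0, -315.4, 9.9]
ee_rot: [0.136, 0.991, -0.0, 0.0]
ft_force: [-0.4, 1.0, -1.0]
opening: 0.999
time_s: 4.7
ee_pos: [433.8, -315.3, 9.5]
ee_rot: [0.136, 0.991, 0.0, 0.0]
ft_force: [-0.6, 0.7, 2.6]
opening: 0.849
```

```bash
python3 -m handwheel '[[0,0,0,0,0.5],[0,0,1,0,0.5],[0,0,3,0,0.5],[0,0,6,0,0.5],[0,0,6,0,0.5]]'
python3 - <<'E'
from h import *
snap('wrist','w4');snap('scene','s4'); crop('s4',50,120,260,350,3,'s4c')
E
```

```text
time_s: 5.2
ee_pos: [435.3, -316.9, 72.4]
ee_rot: [0.137, 0.991, -0.001, 0.002]
ft_force: [1.4, 0.2, -2.6]
opening: 0.851
```

View pics/w4.png

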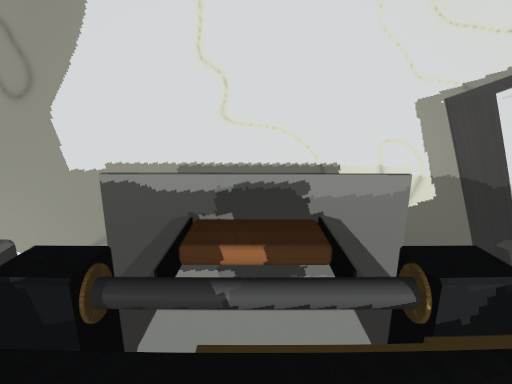

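View pics/s4c.png

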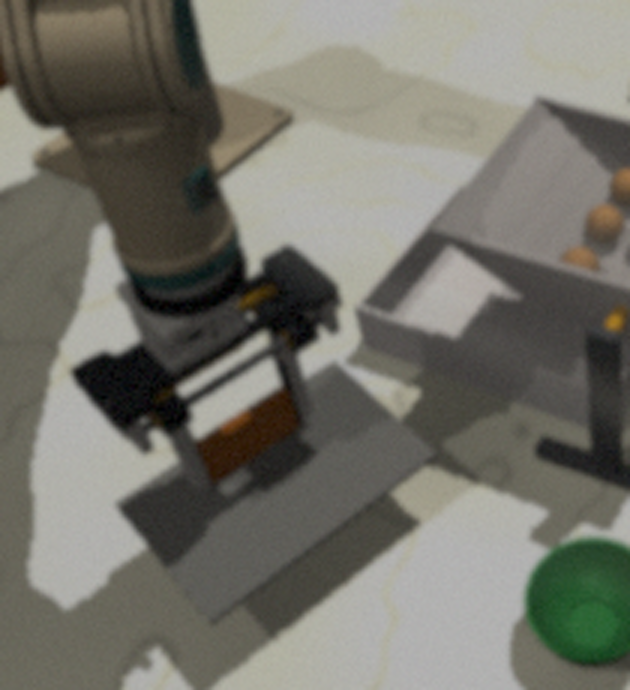

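The card is held nearly level. I'm raising it and carrying it over the bowl while turning 0.37.

```bash
python3 -m handwheel '[[0,0,3,0,0.5],[0,0,7,0,0.5],[0,0,11,0,0.5],[0,0,15,0,0.5],[0,0,19,0,0.5]]'; python3 -m handwheel '[[1,2,0,0.04,0.5],[3,5,0,0.1,0.5],[5,8.5,0,0.16,0.5],[7,12,0,0.22,0.5],[9,15.5,0,0.28,0.5]]';python3 -m handwheel '[[2,3.5,0,0.04,0.5],[4,7,0,0.07,0.5],[6,10,0,0.09,0.5],[7.5,12.2,0,0.09,0.5],[7.5,12.2,0,0.09,0.5]]'
python3 - <<'E'
from h import *
snap('wrist','w5');snap('scene','s5'); snap('top','t5');crop('s5',130,80,340,290,3,'s5c')
crop('t5',190,125,350,305,3,'t5c')
o=manip.get_obs();print(o['ee_pos'],o['ee_rot'],o['ft_force'],o['ft_torque'],o['qpos'])
E
```

```text
time_s: 5.8
ee_pos: [432.7, -314.5, 259.4]
ee_rot: [0.136, 0.991, 0.001, -0.001]
ft_force: [0.5, 0.6, -1.3]
opening: 0.852
time_s: 6.3
ee_pos: [523.3, -158.5, 257.7]
ee_rot: [-0.004, 1.0, 0.0, -0.002]
ft_force: [0.9, -0.4, -2.5]
opening: 0.851
time_s: 6.8
ee_pos: [599.7, -32.6, 256.9]
ee_rot: [-0.052, 0.999, 0.002, -0.001]
ft_force: [-0.0, 0.2, -1.5]
opening: 0.849
[597.41269603 -39.32346734 257.91881315] [-4.76543661e-02  9.98862483e-01 -3.83485810e-04 -1.62949090e-03] [-0.08815546 -0.0514442  -1.53484856] [-0.01696881  0.05330677 -0.02653647] [-0.14449401  0.51319932  0.25749141  1.60177761 -0.14340485  1.04845955
  1.8194676 ]
```

View pics/w5.png

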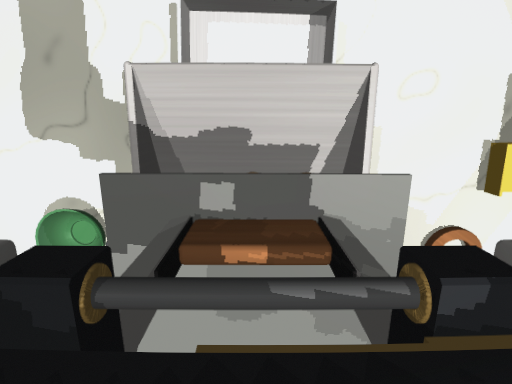

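View pics/s5c.png

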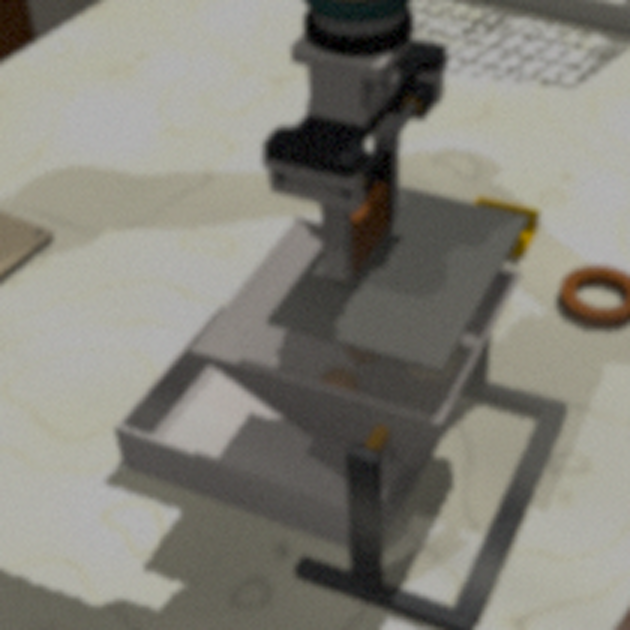

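View pics/t5c.png

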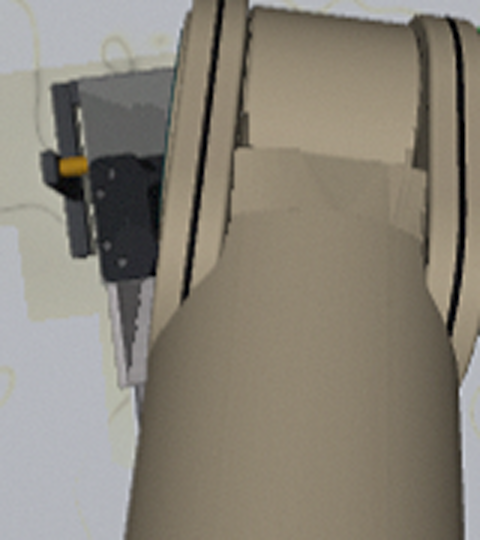

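The wrist view shows the lip from about (128,63) to (377,65) and the card's front edge from (101,174) to (410,174). The two are nearly parallel, so I'll measure the lip from this picture.

Run:
```python
from h import *
crop('w5',110,45,400,185,2.7,'w5c')
X=ray('w5',[(128,64),(377,66)],195);print(X,np.linalg.norm(X[0]-X[1]))
d=X[1]-X[0];yaw=np.arctan2(-d[0],d[1]);print('yaw',yaw); m=X.mean(0)[:2];print('lip',m,'mouth',m+105*np.array([np.cos(yaw),np.sin(yaw)]))
Y=ray('w5',[(101,174),(410,174)],252);print('card front',Y,np.linalg.norm(Y[0]-Y[1]))
c=np.load('pics/w5.npz');print(-c['R'].T@c['t'].ravel(), c['R'])
```

```text
[[ 500.42574197 -140.95626813  195.        ]
 [ 482.15179043   48.87018972  195.        ]] 190.70401517641056
yaw 0.09597088694228377
lip [491.2887662 -46.0430392] mouth [595.80559064 -35.98155775]
card front [[ 575.40015927 -133.67221373  252.        ]
 [ 555.28078615   61.13840099  252.        ]] 195.84678905419148
[533.49708539 -40.51305553 435.68139308] [[-0.10315482  0.9946622   0.00248783]
 [ 0.96762931  0.09977147  0.23181712]
 [ 0.23033151  0.02632035 -0.97275621]]
```

View pics/w5c.png

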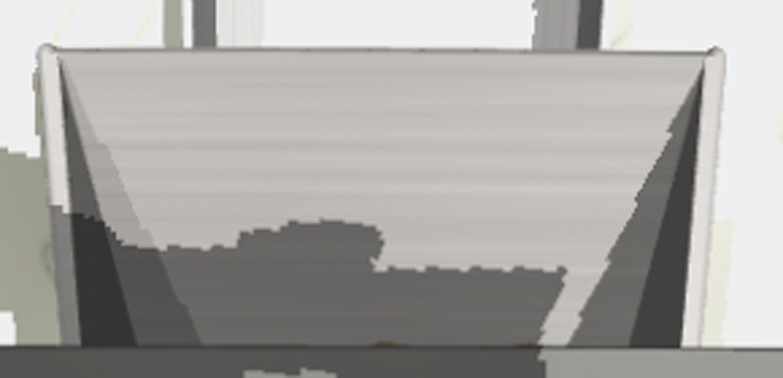

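```bash
python3 -m handwheel '[[0.4,0.1,0,0,0.5],[0.4,0.1,0,0,0.5],[0.4,0.1,-1,0,0.5],[0.4,0.1,-2,0,0.5],[0.4,0.1,-3,0,0.5]]'; python3 -m handwheel '[[0,0,0,0,0.5],[0,0,0,0,0.5],[0,0,0,0,0.5]]'
```

```text
time_s: 7.45
ee_pos: [602.1, -37.5, 228.1]
ee_rot: [-0.048, 0.999, 0.0, -0.0]
ft_force: [0.5, 0.2, -2.3]
opening: 0.848
time_s: 7.75
ee_pos: [602.9, -37.4, 229.6]
ee_rot: [-0.048, 0.999, -0.0, 0.0]
ft_force: [1.1, -0.4, -2.5]
opening: 0.852
```

```bash
python3 -m handwheel '[[0.2,0.2,-0.5,0,0.5],[0.2,0.2,-1.2,0,0.5],[0.2,0.2,-1.8,0,0.5],[0.2,0.2,-2,0,0.5],[0.2,0.2,-2,0,0.5]]'
python3 - <<'E'
from h import *
snap('wrist','w6');snap('scene','s6');crop('s6',150,100,330,290,3.3,'s6c')
o=manip.get_obs();print(o['ee_pos'],o['ft_force'],o['ft_torque'])
E
```

```text
time_s: 8.25
ee_pos: [604.3, -35.4, 208.7]
ee_rot: [-0.048, 0.999, 0.0, -0.001]
ft_force: [-1.1, 0.2, -1.6]
opening: 0.845
[604.71762672 -35.40565228 209.3679059 ] [ 0.22049992 -0.64547605 -1.60672007] [0.03676101 0.06127541 0.03919233]
```

View pics/w6.png

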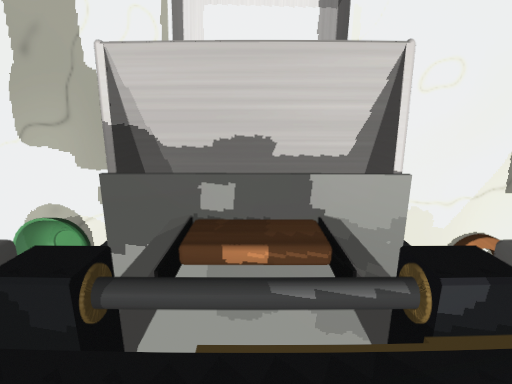

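View pics/s6c.png

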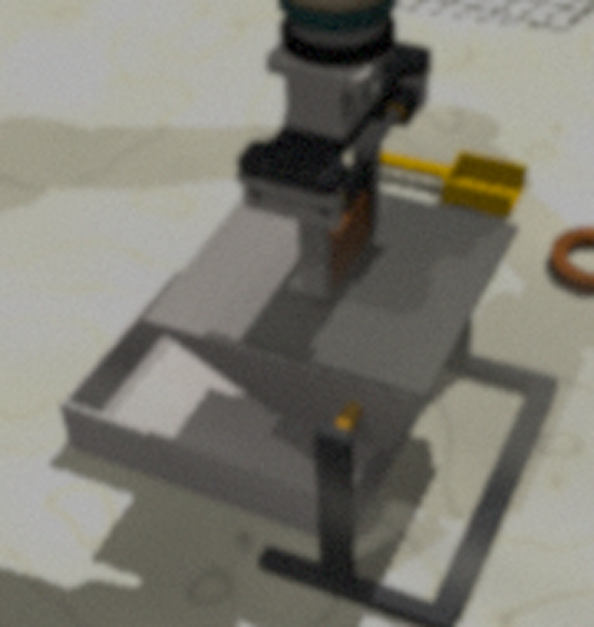

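```bash
python3 - <<'E'
from h import *
X=ray('w6',[(97,43),(413,43)],195);print(X,np.linalg.norm(X[0]-X[1]))
Y=ray('w6',[(101.5,174),(410,174)],204);print(Y,np.linalg.norm(Y[0]-Y[1]))
print(np.linalg.norm((X.mean(0)-Y.mean(0))[:2]), X.mean(0),Y.mean(0))
E
python3 -m handwheel '[[0,0,-0.2,0,0.5],[0,0,-0.4,0,0.5],[0,0,-0.5,0,0.5],[0,0,-0.5,0,0.5],[0,0,-0.5,0,0.5]]'
```

```text
[[ 500.50937754 -142.14899504  195.        ]
 [ 482.1785056    48.44056338  195.        ]] 191.4690592309297
[[ 579.2790838  -136.00758518  204.        ]
 [ 560.50800719   58.42268344  204.        ]] 195.3342844302746
78.96222091638585 [491.34394157 -46.85421583 195.        ] [569.8935455  -38.79245087 204.        ]
time_s: 8.85
ee_pos: [604.6, -35.3, 204.6]
ee_rot: [-0.048, 0.999, 0.0, 0.0]
ft_force: [-1.3, -0.0, 0.4]
opening: 0.85
```

The gap measures 79 mm and the card is seated with about 2 N of contact. I'm tipping along the hinge arc, first to about 0.2 rad.

```bash
python3 -m handwheel '[[0,0,-0.1,0,0.5],[-0.3,-0.03,-0.4,0,0.5],[-0.6,-0.06,-0.7,0,0.5],[-0.8,-0.08,-0.9,0,0.5],[-1.05,-0.1,-1.2,0,0.5]]'
python3 - <<'E'
from h import *
snap('wrist','w7');snap('scene','s7');crop('s7',150,100,330,290,3.3,'s7c')
o=manip.get_obs();print(o['ee_pos'],o['ee_rot'],o['ft_force'],o['ft_torque'])
E
```

```text
time_s: 9.35
ee_pos: [598.3, -36.0, 196.9]
ee_rot: [-0.048, 0.999, 0.0, 0.005]
ft_force: [-1.6, 2.0, 20.3]
opening: 0.85
[597.77309139 -36.02834614 196.29585409] [-4.81160270e-02  9.98830541e-01  1.63841274e-04  4.72989708e-03] [-1.7495478   0.71716141 15.62566993] [ 0.39619865  0.04542058 -0.05603695]
```

View pics/w7.png

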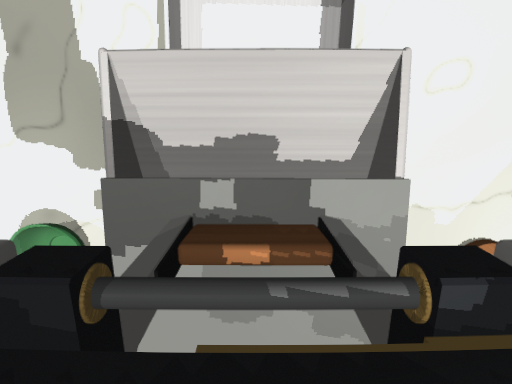

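View pics/s7c.png

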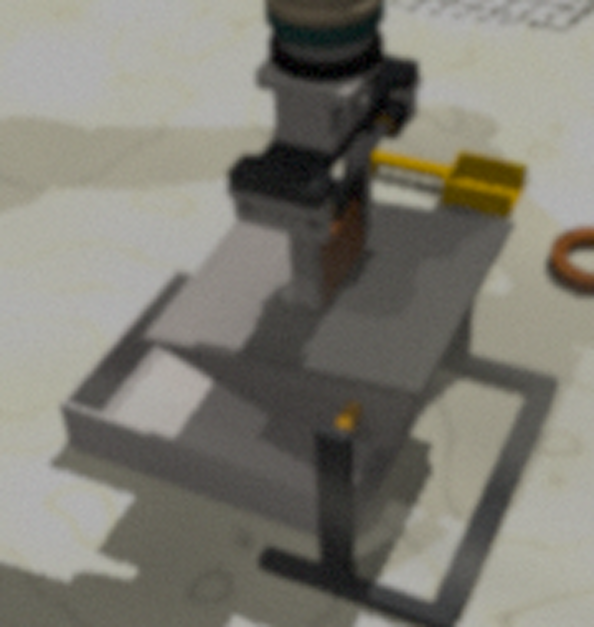

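The force is about 17 N and the displacement fits roughly 0.13 rad on the arc. The card is following flat, so I'm continuing.

```bash
python3 -m handwheel '[[-0.22,-0.02,-0.3,0,0.5],[-0.44,-0.04,-0.65,0,0.5],[-0.64,-0.06,-1,0,0.5],[-0.82,-0.08,-1.35,0,0.5],[-1,-0.1,-1.7,0,0.5]]'
python3 - <<'E'
from h import *
snap('wrist','w8');snap('scene','s8');crop('s8',150,100,330,290,3.3,'s8c')
o=manip.get_obs();print(o['ee_pos'],o['ee_rot'],o['ft_force'],o['ft_torque'])
E
```

```text
time_s: 9.95
ee_pos: [589.5, -36.8, 180.4]
ee_rot: [-0.048, 0.999, 0.0, 0.007]
ft_force: [-0.8, 1.7, 23.7]
opening: 0.854
[589.19636469 -36.85950511 179.77350384] [-4.80876893e-02  9.98824250e-01  2.01925671e-04  6.13603798e-03] [-0.97413701  2.12237613 18.42230231] [ 0.70331015 -0.48142511  0.02756792]
```

View pics/w8.png

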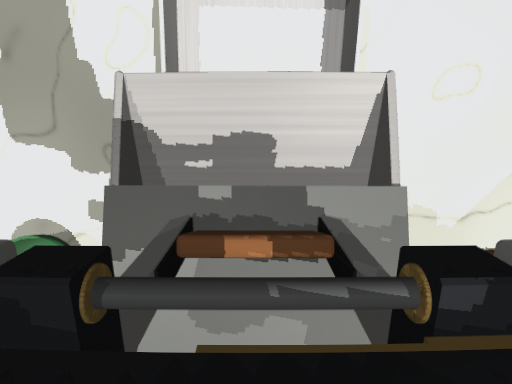

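View pics/s8c.png

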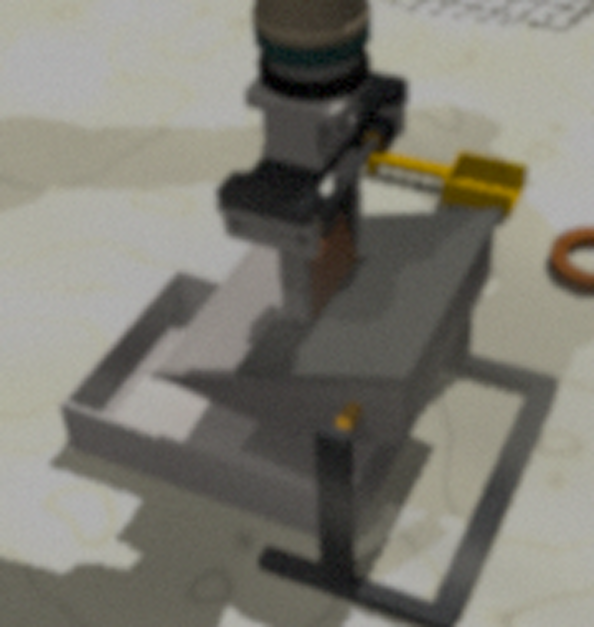

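The displacement is −15, −25 mm, about 0.38 rad, and x is about 3 mm short of the arc. I'll check the gap and flatness from the wrist view.

```bash
cat >> h.py <<'E'
M=np.array([595.8,-36.0]);YAW=.096
def bw(pb,th):
    "bowl_mouth-frame pts -> world at tilt th"
    pb=np.array(pb,float).reshape(-1,3); x=pb[:,0]-60; z=pb[:,2]+30
    xb=x*np.cos(th)-z*np.sin(th)+60; zb=z*np.cos(th)+x*np.sin(th)+165
    c,s=np.cos(YAW),np.sin(YAW)
    return np.c_[M[0]+c*xb-s*pb[:,1],M[1]+s*xb+c*pb[:,1],zb]
def est(f,lip,front,tcp):
    from scipy.optimize import least_squares
    r=least_squares(lambda t:(proj(f,bw([(-105,-96,0),(-105,96,0)],t[0]))-lip).mean(0)[1],[.3]); th=r.x[0]
    print('theta',th,'proj',proj(f,bw([(-105,-96,0),(-105,96,0)],th)).round(1).tolist())
    r2=least_squares(lambda t:(proj(f,bw([(t[0],0,4)],th))[0]-np.mean(front,0))[1],[-26.])
    g=r2.x[0]; print('front x',g,'gap',g+105,'card cx',g+70,'proj width',proj(f,bw([(g,-100,4),(g,100,4)],th)).round(1).tolist())
    P=bw([(g+35,0,28.1)],th)[0]; print('expected TCP if flat',P-[0,0,19],'meas',np.round(tcp,1))
E
python3 - <<'E'
from h import *
est('w6',[(97,43),(413,43)],[(101.5,174),(410,174)],[604.5,-35.4,209])
est('w8',[(114,73),(395,73)],[(104,186),(407,186)],[589.3,-36.8,180])
E
```

```text
theta -0.0023842676015053987 proj [[97.5, 43.0], [415.0, 43.0]]
front x -25.186815231610296 gap 79.8131847683897 card cx 44.8131847683897 proj width [[102.3, 174.1], [410.1, 174.2]]
expected TCP if flat [605.7060303  -35.04608887 204.21949354] meas [604.5 -35.4 209. ]
theta 0.33285669455959954 proj [[118.9, 73.0], [393.6, 73.0]]
front x -25.130210098054565 gap 79.86978990194544 card cx 44.86978990194544 proj width [[104.8, 186.0], [407.8, 186.1]]
expected TCP if flat [589.46675193 -36.60986648 184.53129502] meas [589.3 -36.8 180. ]
```

Tilt is about 0.33, the gap is still 80 mm and the card is flat; the fingers sit a few mm lower on the handle. Continuing.

```bash
python3 -m handwheel '[[-0.15,-0.01,-0.35,0,0.5],[-0.3,-0.03,-0.7,0,0.5],[-0.45,-0.04,-1.05,0,0.5],[-0.55,-0.05,-1.4,0,0.5],[-0.65,-0.06,-1.7,0,0.5]]'
python3 - <<'E'
from h import *
snap('wrist','w9');snap('scene','s9');crop('s9',150,100,330,290,3.3,'s9c')
o=manip.get_obs();print(o['ee_pos'],o['ee_rot'],o['ft_force'],o['ft_torque'])
E
```

```text
time_s: 10.55
ee_pos: [582.0, -37.7, 162.1]
ee_rot: [-0.048, 0.999, 0.0, 0.005]
ft_force: [-2.1, 0.4, 16.8]
opening: 0.852
[580.70596214 -37.88276558 161.24926316] [-4.82406787e-02  9.98828988e-01 -4.68475005e-05  3.67240915e-03] [-0.08820679  0.6704864  13.38521939] [0.33395754 0.02760394 0.08776565]
```

View pics/w9.png

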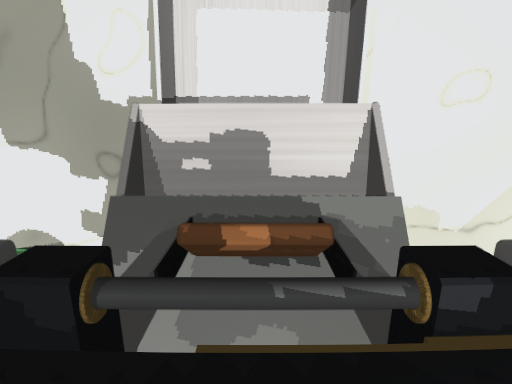

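View pics/s9c.png

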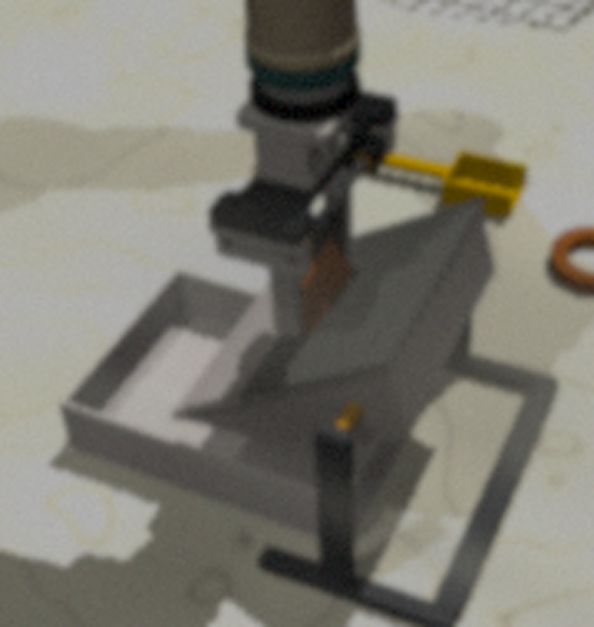

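Run:
```python
from h import *
est('w9',[(133,104),(378,104)],[(106,197),(404,197)],[581.3,-37.8,161.6])
```

```text
theta 0.594391321388874 proj [[135.1, 103.9], [377.6, 104.1]]
front x -25.81289777826213 gap 79.18710222173787 card cx 44.187102221737874 proj width [[110.9, 196.8], [402.1, 197.1]]
expected TCP if flat [581.23316389 -37.4027281  165.67978563] meas [581.3 -37.8 161.6]
```

```bash
cat >> h.py <<'E'
def ov(f,th,cx,box,s,o):
    x0,y0,x1,y1=box
    im=cv2.resize(cv2.imread(f'pics/{f}.png')[y0:y1,x0:x1],None,fx=s,fy=s,interpolation=cv2.INTER_CUBIC)
    for P,c in(([(109,96,0),(109,-96,0),(-105,-96,0),(-105,96,0)],(0,255,0)),([(cx+a,b,4) for a,b in((70,100),(70,-100),(-70,-100),(-70,100))],(0,0,255))):
        u=proj(f,bw(P,th)); cv2.polylines(im,[((u-[x0,y0]+.5)*s).round().astype(int)],True,c,1)
    cv2.imwrite('pics/'+o+'.png',im)
E
python3 - <<'E'
from h import *
ov('s9',.594,44,(180,140,320,260),5,'o9')
E
```

```text
(no output)
```

View pics/o9.png

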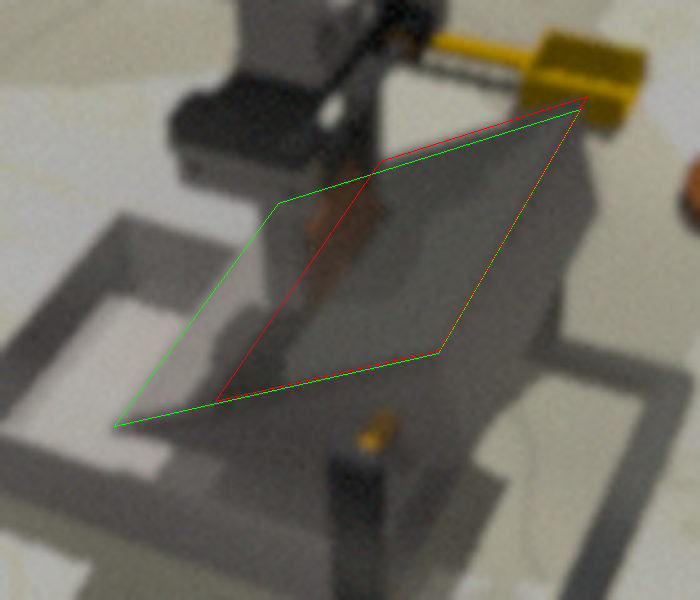

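The overlay fits and the card lies flat on the rim at about 0.59 rad. I'm going to about 0.7.

```bash
python3 -m handwheel '[[-0.05,0,-0.25,0,0.5],[-0.1,-0.01,-0.5,0,0.5],[-0.15,-0.01,-0.75,0,0.5],[-0.2,-0.02,-1,0,0.5],[-0.2,-0.02,-1,0,0.5]]'
python3 - <<'E'
from h import *
snap('wrist','w10');snap('scene','s10');crop('s10',150,100,330,290,3.3,'s10c')
o=manip.get_obs();print(o['ee_pos'],o['ee_rot'],o['ft_force'],o['ft_torque'])
E
```

```text
time_s: 11.15
ee_pos: [577.2, -38.4, 150.5]
ee_rot: [-0.048, 0.999, -0.0, 0.002]
ft_force: [-3.0, -0.8, 11.4]
opening: 0.847
[577.19849004 -38.39799831 150.46956639] [-4.80841408e-02  9.98841381e-01 -1.15534800e-04  1.94871203e-03] [-2.97397749  0.25329016 12.54216575] [0.14539587 0.37926152 0.12610707]
```

View pics/w10.png

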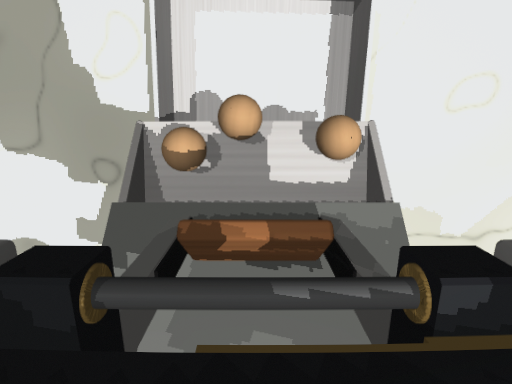

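View pics/s10c.png

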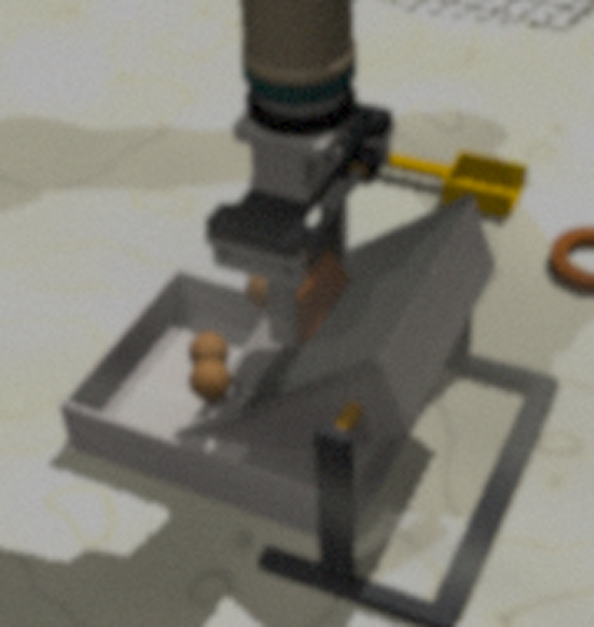

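All three balls are rolling over the lip, seen at about (184,149), (240,117) and (338,137). I'm holding here.

```bash
python3 -m handwheel '[[0,0,0,0,0.5],[0,0,0,0,0.5],[0,0,0,0,0.5],[0,0,0,0,0.5],[0,0,0,0,0.5]]'
python3 - <<'E'
from h import *
snap('wrist','w11');snap('scene','s11');crop('s11',150,100,330,290,3.3,'s11c')
E
```

```text
time_s: 11.75
ee_pos: [577.2, -38.4, 150.5]
ee_rot: [-0.048, 0.999, -0.0, 0.002]
ft_force: [-2.2, 0.2, 11.9]
opening: 0.849
```

View pics/w11.png

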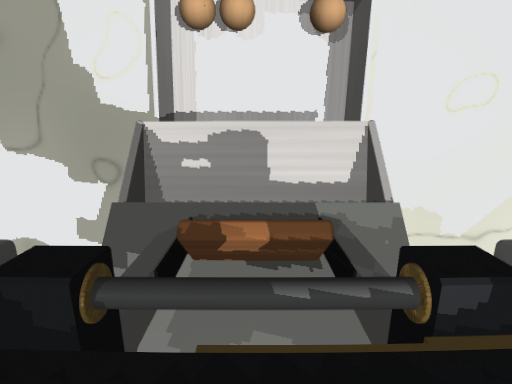

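View pics/s11c.png

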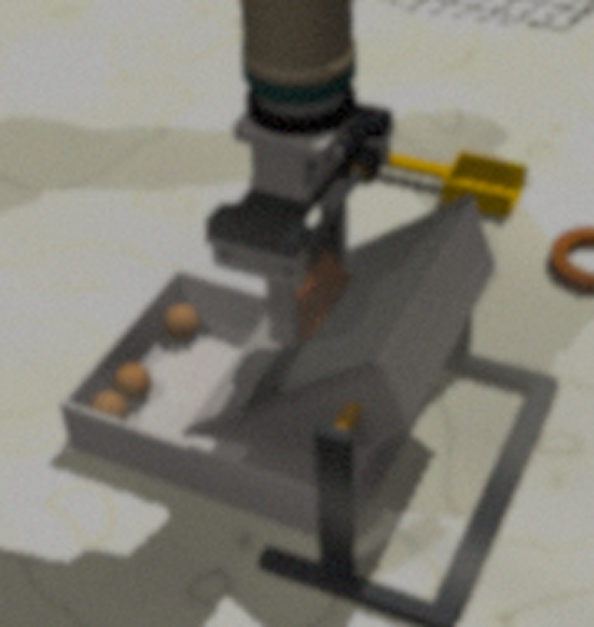

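Run:
```python
from h import *
est('w11',[(139,122),(373,122)],[(111,204),(401,204)],manip.get_obs()['ee_pos'])
ov('s11',.7,44.5,(180,140,320,260),5,'o11')
```

```text
theta 0.7091549750975115 proj [[139.8, 122.0], [373.4, 122.0]]
front x -29.22722181284318 gap 75.77277818715682 card cx 40.77277818715682 proj width [[112.7, 203.8], [400.9, 204.0]]
expected TCP if flat [576.89942129 -37.82005019 154.78044047] meas [577.2 -38.4 150.5]
```

View pics/o11.png

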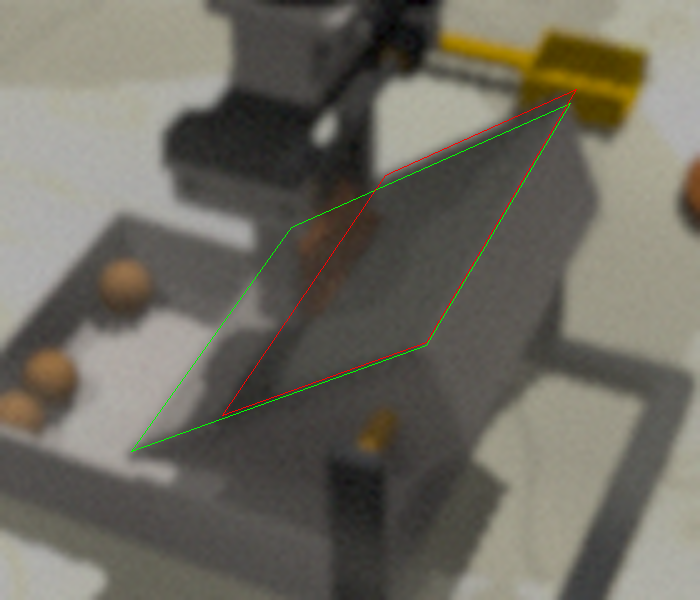

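All three balls are in the tin against its front wall, the card is flat (tilt about 0.71) and the gap is about 76 mm. I'm letting the bowl back along the arc.

```bash
python3 -m handwheel '[[0.1,0.01,0.5,0,0.5],[0.2,0.02,1,0,0.5],[0.4,0.04,1.6,0,0.5],[0.65,0.06,2.2,0,0.5],[0.85,0.08,2.7,0,0.5]]';  python3 -m handwheel '[[0.3,0.03,0.5,0,0.5],[0.6,0.06,1,0,0.5],[1,0.1,1.6,0,0.5],[1.4,0.13,2.1,0,0.5],[1.8,0.17,2.6,0,0.5]]'
python3 - <<'E'
from h import *
snap('wrist','w12');snap('scene','s12');crop('s12',150,100,330,290,3.3,'s12c')
E
```

```text
time_s: 12.35
ee_pos: [578.0, -38.1, 174.3]
ee_rot: [-0.048, 0.999, 0.0, -0.006]
ft_force: [-10.0, -1.1, 4.4]
opening: 0.846
time_s: 12.85
ee_pos: [598.2, -36.4, 201.2]
ee_rot: [-0.048, 0.999, 0.0, -0.004]
ft_force: [-10.1, -0.1, 7.4]
opening: 0.852
```

View pics/w12.png

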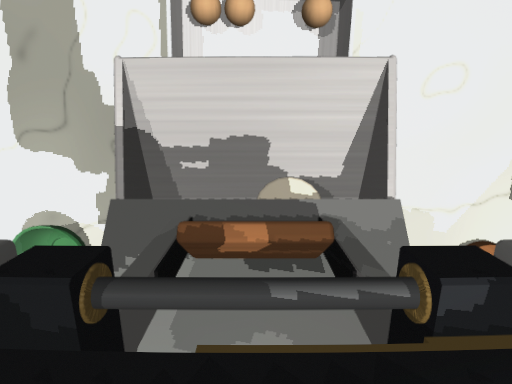

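View pics/s12c.png

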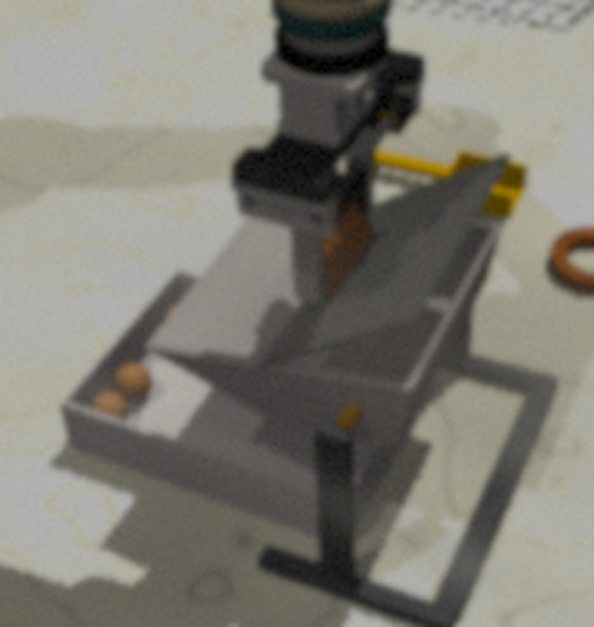

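The card has stayed nose-down in the grip, the bowl is almost level and the block is inside at about (290,190). I'm lifting straight off.

```bash
python3 -m handwheel '[[-0.2,0,0.6,0,0.5],[-0.3,0,1.2,0,0.5],[-0.3,0,2,0,0.5],[-0.3,0,3,0,0.5],[-0.3,0,5,0,0.5]]'; python3 -m handwheel '[[0,0,3,0,0.5],[0,0,5,0,0.5],[0,0,5,0,0.5]]'
python3 - <<'E'
from h import *
snap('wrist','w13');snap('scene','s13');crop('s13',150,60,330,250,3.3,'s13c')
E
```

```text
time_s: 13.45
ee_pos: [597.5, -35.2, 250.4]
ee_rot: [-0.048, 0.999, 0.0, -0.002]
ft_force: [-0.2, 0.1, -1.5]
opening: 0.852
time_s: 13.75
ee_pos: [600.6, -35.7, 304.2]
ee_rot: [-0.048, 0.999, -0.0, 0.003]
ft_force: [-0.2, -1.0, -2.0]
opening: 0.85
```

View pics/w13.png

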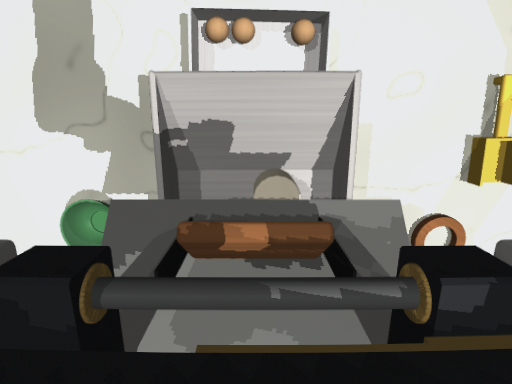

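View pics/s13c.png

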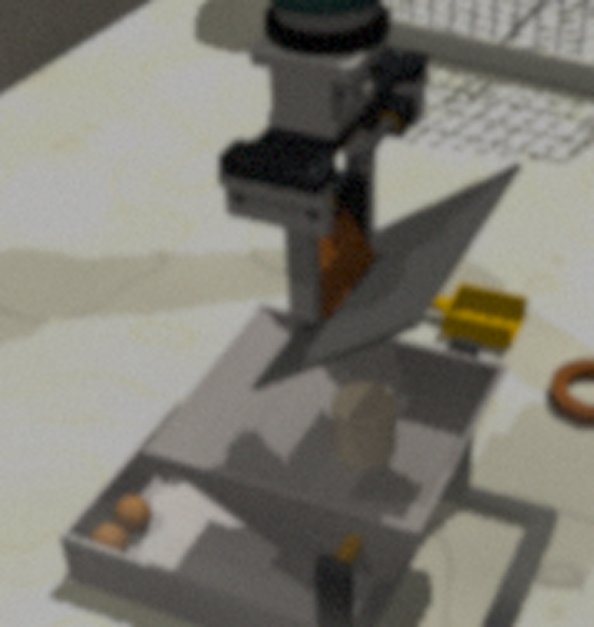

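The bowl is level with the block standing in it, and the balls are in the tin at about (217,30), (243,30) and (303,32). I'm carrying the card back to its bare spot.

```bash
python3 -m handwheel '[[-1,-2,0,-0.03,0.5],[-3,-5,0,-0.09,0.5],[-5,-8.5,0,-0.16,0.5],[-7,-12,0,-0.22,0.5],[-9,-15.5,0,-0.28,0.5]]';python3 -m handwheel '[[-2,-3.5,0,-0.04,0.5],[-4,-7,-2,-0.08,0.5],[-6,-10,-5,-0.09,0.5],[-7.6,-12.4,-8,-0.09,0.5],[-7.6,-12.4,-12,-0.09,0.5]]';python3 -m handwheel '[[0,0,-3,0,0.5],[0,0,-6,0,0.5],[0,0,-9,0,0.5],[0,0,-11,0,0.5],[0,0,-11,0,0.5]]'
python3 - <<'E'
from h import *
snap('scene','s14');crop('s14',50,120,260,350,3,'s14c')
E
```

```text
time_s: 14.35
ee_pos: [506.4, -192.4, 299.9]
ee_rot: [0.094, 0.996, 0.0, -0.002]
ft_force: [-0.1, -0.3, -1.6]
opening: 0.849
time_s: 14.85
ee_pos: [428.5, -320.1, 180.5]
ee_rot: [0.141, 0.99, -0.002, -0.0]
ft_force: [0.8, 0.2, -1.7]
opening: 0.849
time_s: 15.35
ee_pos: [429.3, -313.2, 68.0]
ee_rot: [0.137, 0.991, 0.002, -0.004]
ft_force: [-0.9, -0.3, -2.8]
opening: 0.85
```

View pics/s14c.png

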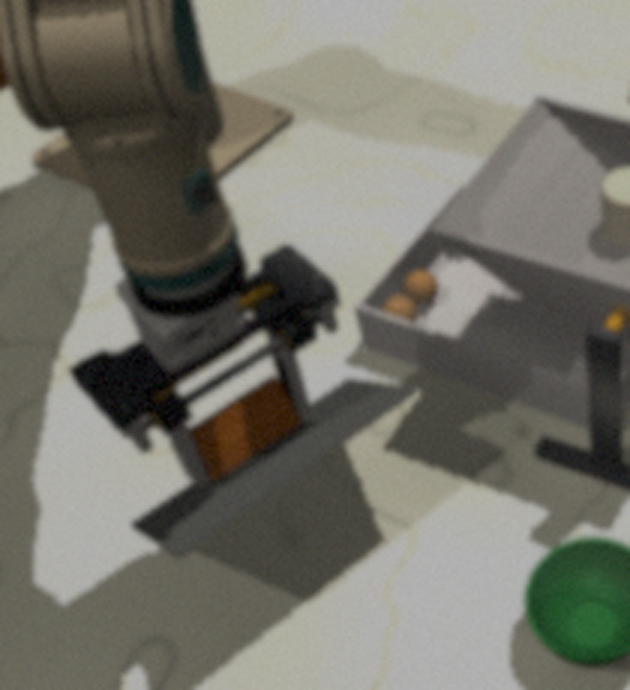

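```bash
python3 -m handwheel '[[0,-0.2,-1.5,0,0.5],[0,-0.2,-3,0,0.5],[0,-0.2,-4,0,0.5],[0,-0.2,-4,0,0.5]]'; python3 -m handwheel '[[0.4,0,-0.3,0,0.5],[0.8,0,-0.6,0,0.5],[1.2,0,-0.9,0,0.5],[1.6,0,-1.2,0,0.5],[1.6,0,-1.2,0,0.5]]';  python3 - <<'E'
from h import *
snap('scene','s15');crop('s15',50,120,260,350,3,'s15c')
E
```

```text
time_s: 15.8
ee_pos: [432.5, -316.5, 31.0]
ee_rot: [0.137, 0.991, 0.0, -0.001]
ft_force: [0.0, -0.1, -1.2]
opening: 0.85
time_s: 16.3
ee_pos: [449.4, -316.8, 19.7]
ee_rot: [0.136, 0.991, -0.0, -0.0]
ft_force: [-0.3, 0.3, 3.1]
opening: 0.849
```

View pics/s15c.png

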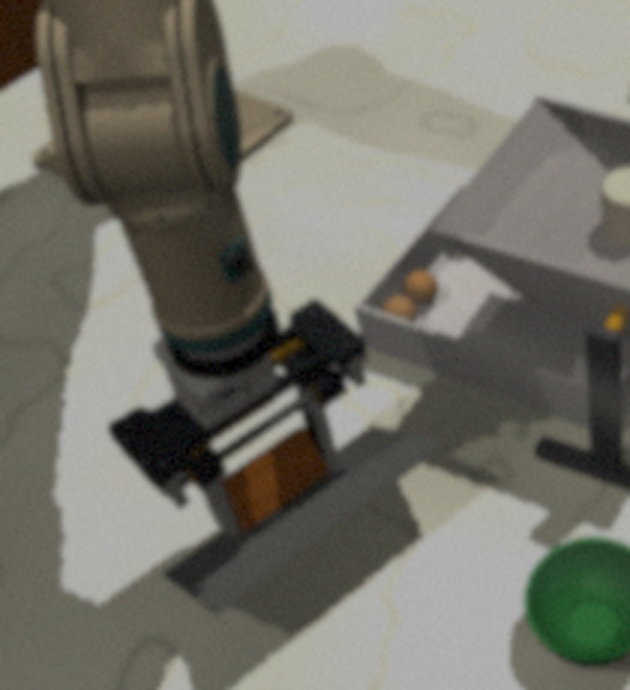

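```bash
python3 -m handwheel '[[0.4,0,-0.2,0,0.5],[0.8,0,-0.4,0,0.5],[1.1,0,-0.6,0,0.5],[1.4,0,-0.8,0,0.5],[1.4,0,-0.8,0,0.5]]';  python3 - <<'E'
from h import *
snap('scene','s16');crop('s16',50,120,260,350,3,'s16c');snap('wrist','w16')
E
```

```text
time_s: 16.85
ee_pos: [458.6, -317.7, 12.3]
ee_rot: [0.138, 0.99, -0.0, -0.003]
ft_force: [-9.0, -1.2, 15.0]
opening: 0.848
```

View pics/s16c.png

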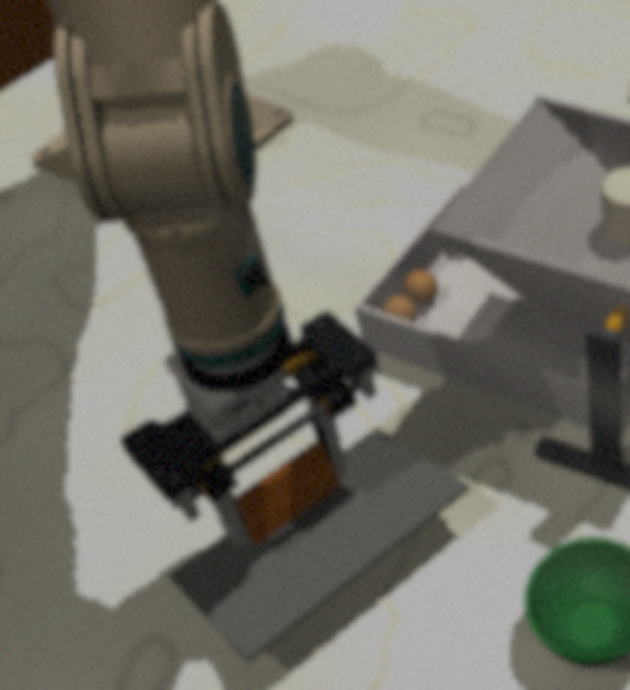

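View pics/w16.png

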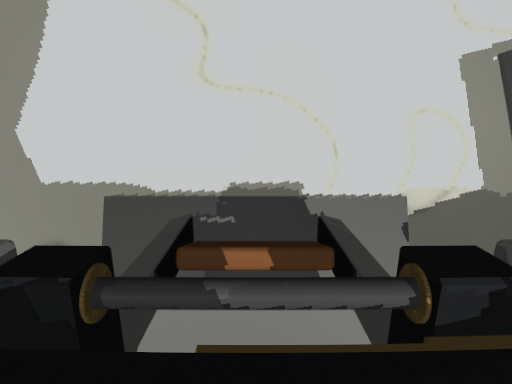

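The card is levelling, now about 0.25 rad. A bit more.

```bash
python3 -m handwheel '[[0.2,0,-0.2,0,0.5],[0.4,0,-0.4,0,0.5],[0.6,0,-0.6,0,0.5],[0.7,0,-0.7,0,0.5],[0.7,0,-0.7,0,0.5]]';  python3 - <<'E'
from h import *
snap('scene','s17');crop('s17',50,120,260,350,3,'s17c')
E
```

```text
time_s: 17.45
ee_pos: [465.7, -318.1, 5.5]
ee_rot: [0.138, 0.99, -0.0, -0.003]
ft_force: [-10.3, -0.8, 15.7]
opening: 0.847
```

View pics/s17c.png

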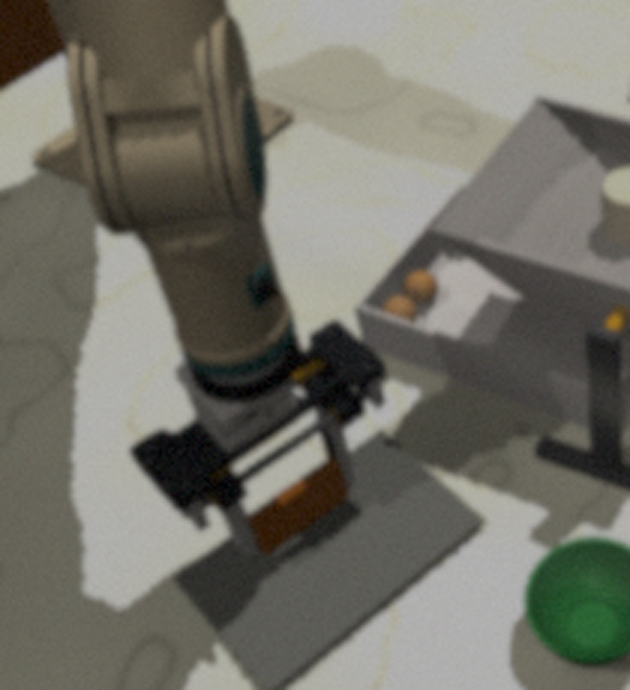

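It is nearly flat, so I'm easing off and opening.

```bash
python3 -m handwheel '[[-0.2,0,0,0,0.5],[-0.3,0,0.1,0,0.9],[-0.3,0,0.2,0,1],[-0.3,0,0.3,0,1],[-0.3,0,0.3,0,1]]'
python3 - <<'E'
from h import *
snap('scene','s18');crop('s18',50,120,260,350,3,'s18c');snap('wrist','w18')
E
```

```text
time_s: 18.0
ee_pos: [467.7, -316.5, 7.3]
ee_rot: [0.136, 0.991, 0.0, 0.0]
ft_force: [0.2, -0.2, -0.0]
opening: 0.998
```

View pics/s18c.png

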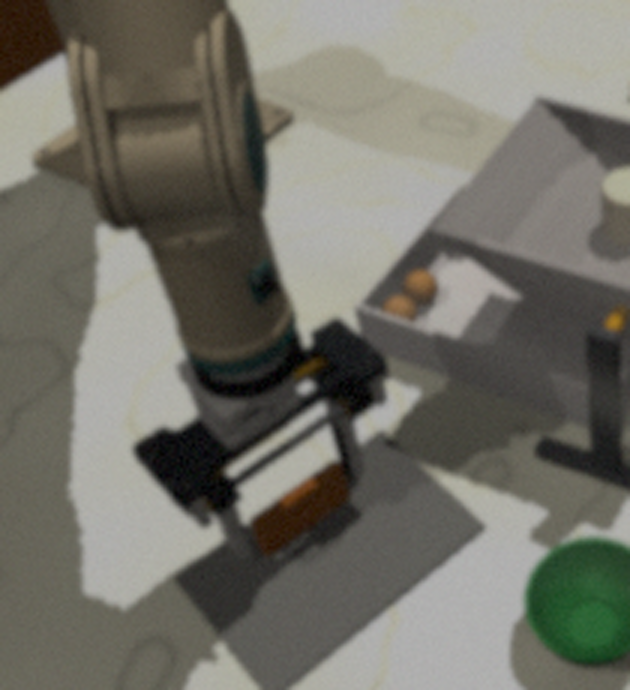

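View pics/w18.png

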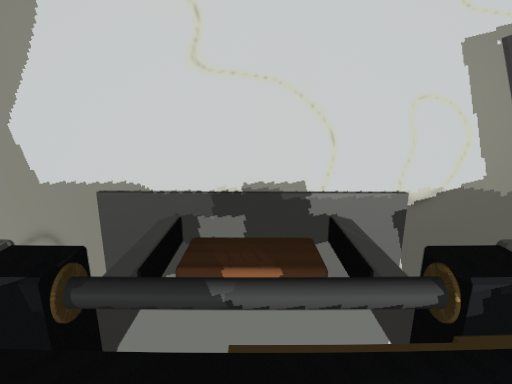

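```bash
python3 -m handwheel '[[0,-0.1,1,0,1],[0,-0.1,3,0,1],[0,-0.1,6,0,1],[0,-0.1,10,0,1],[0,-0.1,14,0,1]]'; python3 -m handwheel '[[-2,-3,4,0,1],[-4,-6,8,0,1],[-4,-8,10,0,1],[-4,-10,10,0,1],[-4,-10,10,0,1]]'
python3 - <<'E'
from h import *
snap('scene','s19');snap('top','t19');crop('t19',190,125,430,300,3.3,'t19c')
E
```

```text
time_s: 18.6
ee_pos: [466.8, -317.5, 149.1]
ee_rot: [0.137, 0.991, 0.0, -0.0]
ft_force: [0.9, -1.5, -0.2]
opening: 0.996
time_s: 19.1
ee_pos: [426.1, -421.1, 249.1]
ee_rot: [0.138, 0.99, -0.002, 0.001]
ft_force: [0.3, 0.3, -0.6]
opening: 1.004
```

View pics/s19.png

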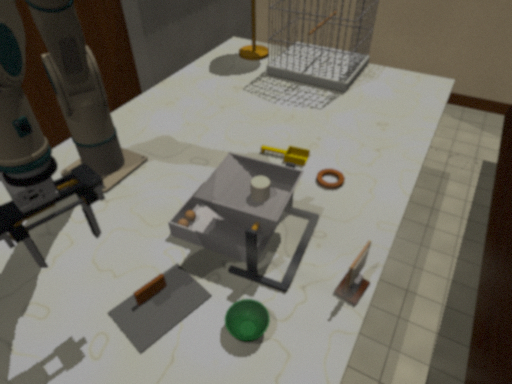

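View pics/t19c.png

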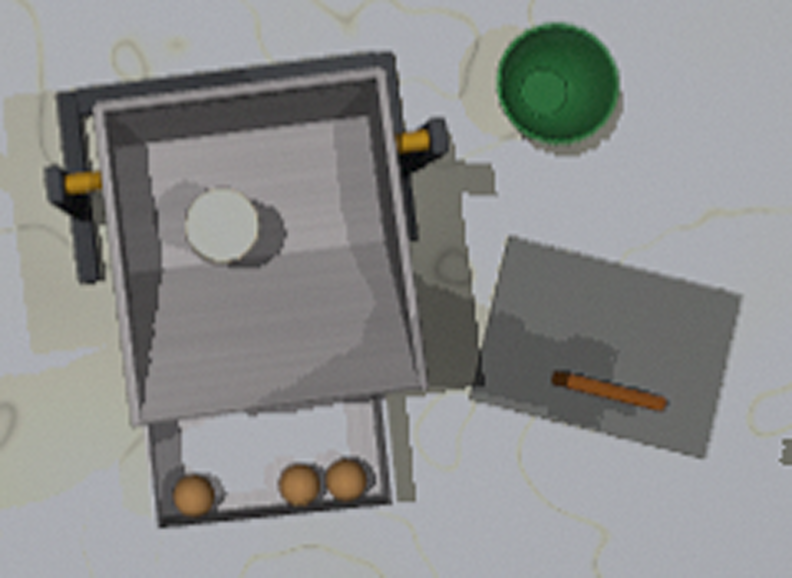

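Final view: three balls lie in the tin at crop positions (193,493), (299,484) and (347,479). The block stands in the level bowl at (221,223), and the card lies on the bare table. A quick size check on the card before handing in.

Run:
```python
from h import *
c=np.array([(511,236),(741,296),(706,458),(472,398)])/3.3+[190,125]
X=ray('top0',c,4);print(X.round(0).tolist(),[np.linalg.norm(X[i]-X[i-1]).round(1) for i in range(4)])
o=manip.get_obs();print(o['time_s'],np.abs(o['qvel']).max(),o['ft_force'])
manip.close_job()
```

```text
[[606.0, -255.0, 4.0], [551.0, -445.0, 4.0], [418.0, -409.0, 4.0], [473.0, -218.0, 4.0]] [np.float64(137.7), np.float64(197.8), np.float64(137.1), np.float64(199.3)]
19.2 0.020104418724160092 [-0.65152912  0.87525559 -0.70135963]
the job is handed in; nothing more can be done
```

The job is handed in at about 19 s of robot time, and every step was carried out as asked. The handover reported no verdict.

- **Pick-up and placing:** I gripped the handle across its 80 mm length, so the card could pivot with the bowl. I laid it on the rim with a gap of about 79 mm at the lip.
- **Pouring:** I pressed the bowl over along the hinge arc to about 0.71 rad. All three balls rolled through the gap into the tin, with the card flat on the rim as far as the wrist and scene views showed. The gap stayed at about 76–80 mm.
- **Return:** The bowl came back level with the block still inside. The card stayed nose-down in the grip, so I levelled it by pressing its front edge against the table, then let go.

**Last checks:** The final pictures show three balls in the tin, the block standing in the level bowl and the other objects seemingly where they were. The card lies handle up on the bare table and measures about 137 x 198 mm at table height, against 140 x 200 nominal, so it looks flat. The arm was clear of everything.

**Where the checks disagreed:** During the pour the fingers sat about 4 mm lower on the handle than the model expected. In one view at 0.59 rad the card's front edge looked slightly wider than a flat card should. Both were within the limits, as far as I could measure.

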